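Hold the pivot pin through both bushings of the swing-arm bracket

ROBOT

A 6-joint arm with a two-finger parallel gripper is mounted at the origin on a cart in front of the work surface, level with it; the furniture and walls round the work are solid. World frame = base frame: x ahead of the robot, y to its left, z up, the work surface at z = 0. Lengths are in m, angles in rad, forces in N, time in s.
With the tool pointing down it reaches from about 0.3 to 0.875 m from the base axis. Payload 6.4 kg.
Tool frame: the origin (TCP) lies midway between the tips of the shut fingers; the grasp point (between the pads) lies 19 mm behind it; z points along the fingers, y is the direction in which the jaws open and shut (so a half turn about z gives the same grasp; the last joint's range is limited). The gripper opens to 85 mm and grips with 20 to 120 N. Pads are 22 mm wide; open, the fingers measure 114 mm over their backs; the gripper's body (76 mm by 85 mm) begins 54 mm behind the grasp point. The pads swing forward as they close: fully open they stand 13 mm farther back than shut.
Start: joints at [1.135, 0.181, 1.607, -0, 1.354, -0.206], TCP at [0.131, 0.56, 0.231] pointing down, gripper open.
Joint ranges: [-2.99, 2.99], [-0.89, 2.07], [0.3, 2.58], [-1.14, 4.28], [0, 2.63], [-3.12, 3.12]. Speed limits (rad/s): [2.57, 2.57, 3.01, 3.14, 3.14, 3.14].

INTERFACE

Orientations are given as a unit quaternion [w, x, y, z].
In Python, from workcell import bot gives the robot as it stands.
- The arm moves only by the tool arm_command, never from a script. Its argument "series" is text: rows parted by semicolons, each of 7 numbers parted by spaces: the turn, a rotation vector about the tool's x, y, z as a fraction of full scale, then the shift along the tool's x, y, z as a fraction of full scale, then the closure, from 0 (fully open) to 1 (shut). A call has 1 to 10 rows; each row shifts and turns the commanded pose from where the row before left it, along the tool's axes as they then stand; what a row does not reach is not made up. Full scale, the value 1, is 500 mm for a shift and pi rad for a turn. A row lasts 1/10 s, in which the tool goes at most 50 mm and 8.59 degrees, less where a joint would pass 70% of its speed; a pose out of reach is approached as far as the arm can. A call with a number of a shift or a turn outside -1 to 1 is refused whole. A call with a gripper value outside its range is refused whole. The fingers move at their own pace and stop on an object; "force" is the grip in N (left out, the last holds). Time passes only in rows, so rows that do not move let the fingers close. It gives the time, the measured TCP pose, the force and the opening at its end, in the units of the state.
- bot.get_obs(): the state, without advancing time (a new reading comes with each control period).
- bot.camera(name): name is "scene" or "top" or "wrist"; returns the picture (420x560x3 uint8, red, green, blue); there is no depth.
- bot.calibration(name): a dict with "vfov" (degrees; the focal length in pixels is half the picture's height over the tangent of half this angle, whatever the lens; pixels are square), "cx", "cy" (the principal point, pixels), "world_from_camera" (4x4, takes a point from camera to world coordinates); the wrist camera has in their place "mount" (4x4, takes a point from camera to tool coordinates, whose origin is the TCP and whose axes are the flange's). Camera axes: x right, y down, z forward; pixel columns grow to the right and rows downward; lengths in m; the calibration is good to about 2 mm. A picture is of the moment at which its call begins: read the wrist's pose just before it. calibration takes no time and is no camera call.
- bot.finish_job(): hands the job in, once; it reports no verdict.
The state is a dict: "time_s": time; "qpos": joint angles; "joint_vel": joint speeds; "effort": joint torques, N m; "ee_pos": TCP position; "tcp_rot": TCP orientation; "force": force on the tool from outside, world axes, zero at the start; "moment": the same for the moment, N m; "opening": finger opening in m.
Only numpy, scipy, OpenCV 4.12 (cv2) and the standard library are available. Lean on these libraries where they do the work, as an engineer would, in place of code of your own. Each camera call takes 0.05 s, during which the arm holds its last target.

TASK

Take the long pivot pin with the red handle out of the wooden rack and thread it, tip first from above, through the upper and then the lower brass bushing of the blue bracket, so that its tip comes out clearly below the lower bushing but hangs clear of the base plate, leaving room to push a retaining ring onto the tip. Do not let go: finish still holding the pin by its handle, motionless and with both bushings spanned. Leave the short pin, tape roll, coil and steel core as they are.

Things in the scene. Friction and masses are not known exactly. Their poses are not given: they have to be found in the camera images.
- long_pin: the long pivot pin, 0.15 kg, loose, standing upright in one of the two rack holes (which one varies): a round steel shaft 12 mm in diameter and 130 mm long, its lowest 8 mm tapering to 7 mm at the tip, under a round red handle 26 mm in diameter and 40 mm tall with thin black grooves. Origin at the centre of the tip, z axis along the pin toward the handle. It stands within about 2 degrees of upright; its turn about its own axis does not matter
- long_pin_handle (a point): centre of the red handle (on the pin's axis, 150 mm above the tip, half-way up the handle): where to grip it
- long_pin_tip (a point): the pin's tip, the lower end of the shaft
- upper_mouth (a point): centre of the flared mouth of the upper brass bushing, at its top, 130 mm above the bench. The bracket is bolted down: base plate 130 x 100 x 12 mm, a column at one side, two blue arms 14 mm thick, nothing taller than this mouth. The bushing is 20 mm tall (it ends 20 mm below this point), bore 16 mm, mouth widened to about 23 mm over the top 7 mm. z points up along the bore; x points horizontally from the bore to the column
- lower_mouth (a point): centre of the flared mouth of the lower bushing, same shape, on the same vertical axis 52 mm below the upper mouth (78 mm above the bench); its lower end is 20 mm below this point, 46 mm above the top of the base plate
- pin_rack: fixed wooden block 60 x 160 x 55 mm (x, y, z), origin at the centre of its underside; two upright holes 13.5 mm wide and 50 mm deep at y = -50 and +50 mm in its frame hold the two pins, whose tips stand 5 mm above the bench
- short_pin_handle (a point): centre of the yellow handle (26 mm in diameter, 40 mm tall) of the short pin standing in the other rack hole, shaft 12 mm by 75 mm: leave it
- tape: roll of white tape lying flat, 73 x 76 x 12 mm, origin at the centre of its underside: leave it
- coil: small brown wound toroid coil at the back of the work, 76 x 70 x 60 mm (another like it at the front left is fixed), origin at the centre of its underside: leave it
- core: bare grey steel ring core lying flat at the back of the work, 56 x 58 x 20 mm (another like it at the front edge is fixed), origin at the centre of its underside: leave it
Things that resemble listed ones, but are neither listed nor needed, are in the scene too. Leave any purple or turquoise look-alike of the long_pin alone.

How it is judged:
On the way, in this order (a step that is already met when the one before it is completed fails the run):
1. the long pin is lifted clear of the rack (height (world z) of long_pin_tip above 0.06 m and contact force between the fingers and long_pin above 0.5 N), for 0.05 s.
2. its tip is in or just under the upper bushing and not yet in the lower one (horizontal distance between long_pin_tip and upper_mouth below 0.007 m and angle between the z axis of long_pin_tip and the z axis of upper_mouth, either way round below 0.1 rad and z of long_pin_tip in the frame of upper_mouth between -0.052 and -0.008 m), for 0.05 s.
At the end, for the whole second after the job is handed in: the long pin is held in the fingers (contact over 0.5 N) and still (under 20 mm/s), upright within 0.1 rad in both bushings, tip within 7 mm and handle centre within 12 mm of the bushings' axis; the tip is at least 6 mm below the lower end of the lower bushing and at least 4 mm above the base plate (horizontal distance between long_pin_tip and upper_mouth below 0.007 m and angle between the z axis of long_pin_tip and the z axis of upper_mouth, either way round below 0.1 rad and horizontal distance between long_pin_handle and upper_mouth below 0.012 m and z of long_pin_tip in the frame of upper_mouth between -0.114 and -0.078 m and contact force between the fingers and long_pin above 0.5 N and linear speed of long_pin below 0.02 m/s); the arm keeps its last pose, push and grip.
It fails at once if the short pin is pulled or knocked out of place (over 20 mm) (distance of short_pin_handle from where it was at the start of the episode above 0.02 m).
It fails at once if the tape roll, coil or core is moved by over 25 mm (distance of any of tape, coil, core from where it was at the start of the episode above 0.025 m).
It also fails if it takes over 51 s, if anything falls off the work surface, if the arm or the gripper's body presses on something with over 40 N, if the wrist force passes 120 N, or if a joint passes its speed limit or range.

## Working session

There is one attempt and no reset: what is moved stays moved. The work goes in short steps, Python scripts to look and compute and a tool call to move; the robot and the scene stay as the last step left them, time stands still between calls to the robot, and variables do not carry over. Pictures are saved under pics/ and viewed, and the job is handed in when it is done.

Besides the shell and the picture viewer there is one more tool, called as a command line: name --argument value ..., lists and objects as JSON in quotes. arm_command: Moves the arm, as the interface text tells. Its arguments: {"type":"object","properties":{"series":{"type":"string"},"force":{"type":"number"}},"required":["series"]}

```bash
mkdir -p pics; ls; python3 - <<'E'
from workcell import bot
import cv2
print(bot.get_obs())
for n in ["scene","top","wrist"]:
    print(n,bot.calibration(n))
    cv2.imwrite(f"pics/{n}0.png",cv2.cvtColor(bot.camera(n),cv2.COLOR_RGB2BGR))
E
```

```text
pics
{'time_s': 0.0, 'qpos': array([ 1.13468287e+00,  1.81567337e-01,  1.60799301e+00,  7.30517342e-06,
        1.35381552e+00, -2.06295580e-01]), 'joint_vel': array([ 0.00020029, -0.00070926, -0.00073566,  0.00250913, -0.00052895,
       -0.00073818]), 'effort': array([-4.12118179e-04, -4.44865251e+01, -3.51334226e+01, -1.79168856e-04,
        9.04074346e-03, -1.82702058e-05]), 'ee_pos': array([0.13072529, 0.55937637, 0.23037662]), 'tcp_rot': array([-2.84873475e-04,  1.14656966e-01,  9.93404744e-01, -8.44882550e-04]), 'force': array([0.58475269, 0.13332798, 0.45102492]), 'moment': array([-0.0220669 ,  0.00886845, -0.02588569]), 'opening': 0.08513879968427816}
scene {'vfov': 47.41511686072673, 'cx': 275.59759067032064, 'cy': 212.96652401905814, 'world_from_camera': array([[ 0.77517965, -0.25734699,  0.57694804,  0.00916079],
       [-0.63121707, -0.35269845,  0.69077406, -0.65523086],
       [ 0.02572006, -0.89965345, -0.43584647,  0.5083154 ],
       [ 0.        ,  0.        ,  0.        ,  1.        ]])}
top {'vfov': 56.95490474565189, 'cx': 282.8071913584017, 'cy': 203.00098586488218, 'world_from_camera': array([[ 0.0191161 , -0.99154336,  0.12836022,  0.44139139],
       [-0.99975009, -0.01746842,  0.01395004, -0.03740928],
       [-0.01158982, -0.12859481, -0.99162949,  0.95440734],
       [ 0.        ,  0.        ,  0.        ,  1.        ]])}
wrist {'vfov': 67.05062834064456, 'cx': 285.04485905298236, 'cy': 216.27177498176067, 'mount': array([[ 6.48195291e-05, -9.55342043e-01, -2.95502244e-01,
         7.47911762e-02],
       [ 9.99999981e-01,  1.16549101e-04, -1.57442894e-04,
        -6.33829817e-04],
       [ 1.84852336e-04, -2.95502228e-01,  9.55342033e-01,
        -1.42147633e-01],
       [ 0.00000000e+00,  0.00000000e+00,  0.00000000e+00,
         1.00000000e+00]])}
```

View pics/scene0.png

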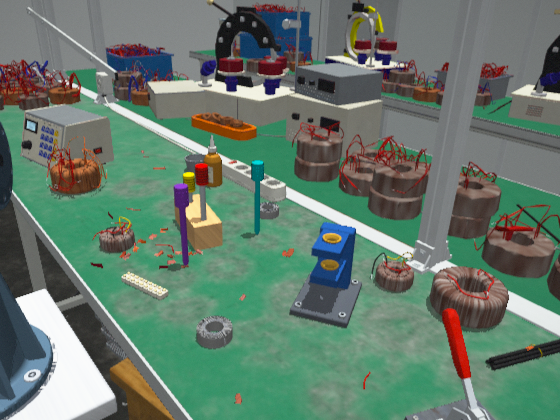

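View pics/top0.png

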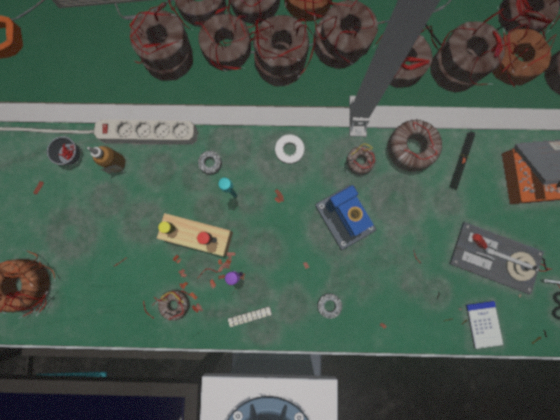

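View pics/wrist0.png

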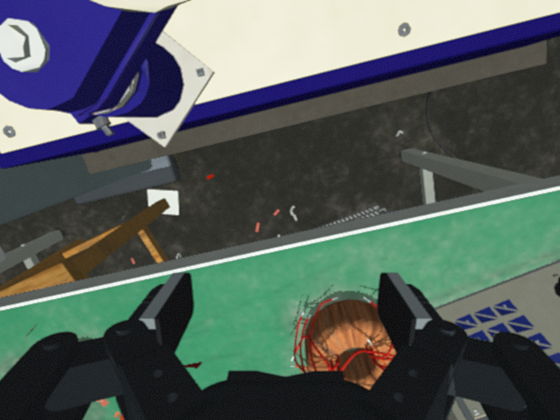

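The red-handled pin is at scene (202,178) and top (204,238). The purple pin (scene (182,190), top (232,279)) and the turquoise one (scene (257,170), top (225,184)) are look-alikes outside the rack. The yellow one (scene (188,182), top (165,228)) is the short pin. The bracket is at scene (333,240) and top (354,213). I'll check these in enlarged crops.

```bash
python3 - <<'E'
import cv2, numpy as np
t=cv2.imread('pics/top0.png'); s=cv2.imread('pics/scene0.png')
def crop(im,x,y,w,h,k): return cv2.resize(im[y:y+h,x:x+w],None,fx=k,fy=k,interpolation=cv2.INTER_CUBIC)
a=np.hstack([crop(t,150,205,95,70,4),crop(t,310,175,95,70,4)])
b=np.hstack([crop(s,160,155,95,95,4),crop(s,285,215,95,95,4)])
cv2.imwrite('pics/c1.png',a[:, :760]); cv2.imwrite('pics/c2.png',b)
E
```

```text
(no output)
```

View pics/c1.png

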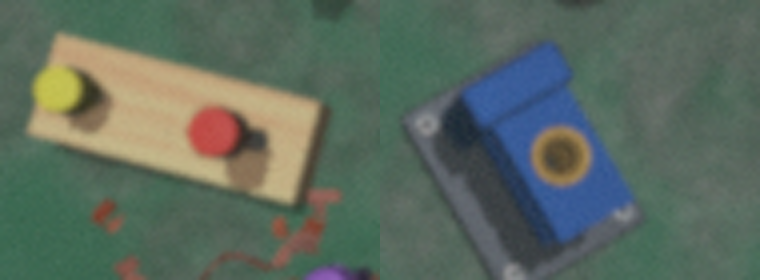

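View pics/c2.png

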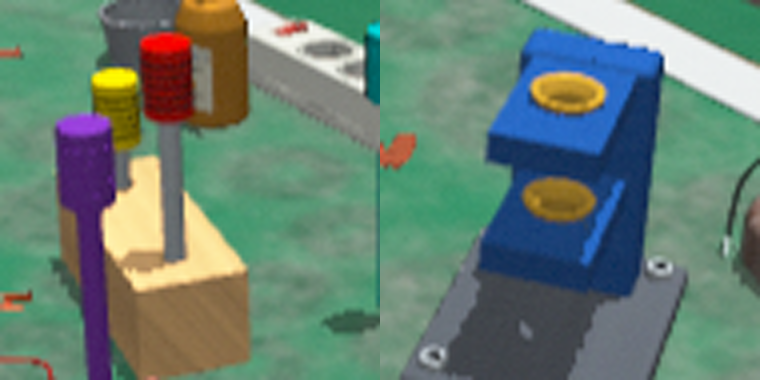

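```bash
cat > h.py <<'E'
import numpy as np, cv2
from workcell import bot
from scipy.spatial.transform import Rotation as R
def ray(n,uv,T=None):
    c=bot.calibration(n); f=210/np.tan(np.radians(c['vfov']/2))
    W=c['world_from_camera'] if T is None else T
    d=W[:3,:3]@np.array([(uv[0]-c['cx'])/f,(uv[1]-c['cy'])/f,1]); return W[:3,3],d
def atz(n,uv,z,T=None):
    o,d=ray(n,uv,T); return (o+d*(z-o[2])/d[2]).round(4)
def tri(rays):
    A=0;b=0
    for o,d in rays:
        d=d/np.linalg.norm(d);P=np.eye(3)-np.outer(d,d);A=A+P;b=b+P@o
    return np.linalg.solve(A,b).round(4)
def tool(o):
    T=np.eye(4);q=o['tcp_rot'];T[:3,:3]=R.from_quat([q[1],q[2],q[3],q[0]]).as_matrix();T[:3,3]=o['ee_pos'];return T
def proj(n,p,T=None):
    c=bot.calibration(n); f=210/np.tan(np.radians(c['vfov']/2))
    W=c['world_from_camera'] if T is None else T
    q=np.linalg.inv(W)@np.r_[p,1]; return (np.array([q[0],q[1]])/q[2]*f+[c['cx'],c['cy']]).round(1)
E
python3 - <<'E'
from h import *
for nm,t,s,z in [('handletop',(203.2,237.8),(201.2,165.5),.175),('upper',(355.2,213.8),(332,238.2),.13),('lower',None,(329.7,264.7),.078),('yellowtop',(164.5,227.3),(189,174.3),.12)]:
    print(nm,atz('top',t,z) if t else '',atz('scene',s,z),tri([ray('top',t),ray('scene',s)]) if t else '')
print('rack top corners',[atz('top',(150+x/4,205+y/4),.055) for x,y in [(57,33),(325,102),(297,207),(30,132)]])
print('bracket column etc',[atz('top',((x-380)/4+310,y/4+175),z) for x,y,z in [(551,42,.13),(572,75,.13),(464,98,.13),(490,127,.13),(560,242,.13),(637,207,.13)]])
print(atz('scene',(203.5,219.5),.055),atz('top',(232,279),.17),atz('top',(225,184),.17))
print(R.from_matrix(tool(bot.get_obs())[:3,:3]).as_matrix().round(3))
E
```

```text
handletop [0.4689 0.1323 0.175 ] [0.4674 0.1282 0.175 ] [0.4693 0.1325 0.1733]
upper [ 0.5276 -0.1808  0.13  ] [ 0.5249 -0.1844  0.13  ] [ 0.528  -0.1814  0.1276]
lower  [ 0.5259 -0.1836  0.078 ] 
yellowtop [0.4919 0.2293 0.12  ] [0.4921 0.2249 0.12  ] [0.493  0.229  0.1186]
rack top corners [array([0.5287, 0.2526, 0.055 ]), array([0.4912, 0.0939, 0.055 ]), array([0.4305, 0.1078, 0.055 ]), array([0.4707, 0.2649, 0.055 ])]
bracket column etc [array([ 0.5888, -0.1758,  0.13  ]), array([ 0.571, -0.187,  0.13 ]), array([ 0.5575, -0.1291,  0.13  ]), array([ 0.5421, -0.1431,  0.13  ]), array([ 0.4813, -0.1802,  0.13  ]), array([ 0.5007, -0.2211,  0.13  ])]
[0.467  0.1281 0.055 ] [0.3882 0.0721 0.17  ] [0.5803 0.0935 0.17  ]
[[-0.974  0.228 -0.001]
 [ 0.228  0.974 -0.001]
 [ 0.    -0.001 -1.   ]]
```

The rack, bracket heights and 100 mm pin spacing all check out. The enlarged crop confirms the red pin stands in the rack with a long shaft. Next I move over it, with the jaws already aligned with the rack's long axis.

arm_command --series "0 0 0 -0.05 -0.04 0 0; 0 0 0 -0.075 -0.06 0 0; 0 0 0 -0.075 -0.06 0 0; 0 0 0 -0.075 -0.06 0 0; 0 0 0 -0.075 -0.06 0 0; 0 0 0 -0.075 -0.06 0 0; 0 0 0 -0.075 -0.06 0 0; 0 0 0 -0.075 -0.06 0 0; 0 0 0 -0.075 -0.06 0 0; 0 0 0 -0.05 -0.04 0 0" --force 50

```text
time_s: 1.15
ee_pos: [0.4094, 0.205, 0.2313]
tcp_rot: [0.0, 0.116, 0.993, -0.0]
force: [-0.1, 0.9, 0.9]
opening: 0.0853
```

arm_command --series "0 0 0 -0.04 -0.04 0 0; 0 0 0 0 0 0 0;0 0 0 0 0 0 0"

```text
time_s: 1.45
ee_pos: [0.4228, 0.1832, 0.231]
tcp_rot: [-0.0, 0.116, 0.993, 0.0]
force: [-0.6, 0.3, -0.9]
opening: 0.0852
```

```bash
python3 - <<'E'
from h import *
o=bot.get_obs(); im=bot.camera('wrist'); T=tool(o)
np.save('T1.npy',T); cv2.imwrite('pics/w1.png',cv2.cvtColor(im,cv2.COLOR_RGB2BGR))
print(o['time_s'],T.round(4))
W=T@bot.calibration('wrist')['mount']
print(proj('wrist',[.469,.130,.175],W))
E
```

```text
1.45 [[-9.733e-01  2.295e-01 -9.000e-04  4.228e-01]
 [ 2.295e-01  9.733e-01  2.000e-04  1.832e-01]
 [ 9.000e-04  0.000e+00 -1.000e+00  2.310e-01]
 [ 0.000e+00  0.000e+00  0.000e+00  1.000e+00]]
[228.8 310.1]
```

View pics/w1.png

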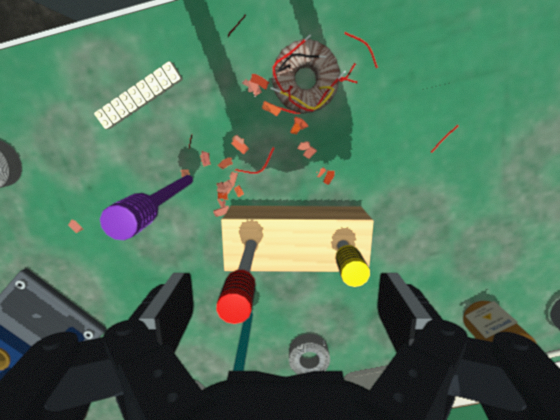

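```bash
python3 - <<'E'
from h import *
T=np.load('T1.npy');W=T@bot.calibration('wrist')['mount']
im=cv2.imread('pics/w1.png').astype(int)
m=((im[:,:,2]>190)&(im[:,:,1]<90)&(im[:,:,0]<90)).astype(np.uint8)
n,l,st,c=cv2.connectedComponentsWithStats(m)
i=1+st[1:,4].argmax();print(st[i],c[i])
for uv in [(234.5,308),c[i]]:
    p=atz('wrist',uv,.175,W);print(uv,p,'tool delta',(T[:3,:3].T@(p-T[:3,3])).round(4))
p=tri([ray('wrist',(234.5,308),W),ray('top',(203.2,237.8)),ray('scene',(201.2,165.5))]);print(p)
cr=cv2.imread('pics/w1.png')[250:340,190:300];cv2.imwrite('pics/w1c.png',cv2.resize(cr,None,fx=6,fy=6))
E
```

```text
[217 294  34  29 788] [233.31979695 308.08756345]
(234.5, 308) [0.4683 0.1345 0.175 ] tool delta [-0.0555 -0.0369  0.056 ]
[233.31979695 308.08756345] [0.4681 0.1336 0.175 ] tool delta [-0.0555 -0.0379  0.056 ]
[0.4696 0.1332 0.1728]
```

View pics/w1c.png

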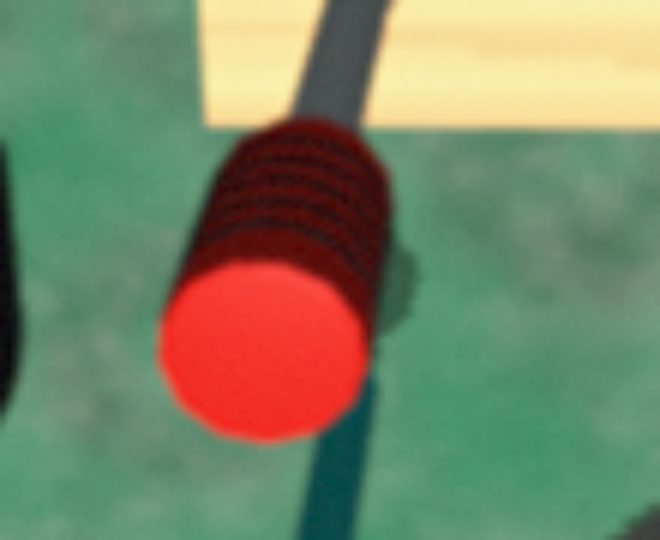

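arm_command --series "0 0 0 -0.056 -0.037 0 0; 0 0 0 -0.056 -0.037 0 0; 0 0 0 0 0 0.05 0; 0 0 0 0 0 0.05 0; 0 0 0 0 0 0.05 0;0 0 0 0 0 0.04 0;0 0 0 0 0 0 0;0 0 0 0 0 0 0"

```text
time_s: 2.3
ee_pos: [0.4686, 0.1357, 0.1365]
tcp_rot: [-0.0, 0.114, 0.993, 0.0]
force: [0.1, 0.0, 0.5]
opening: 0.085
```

```bash
python3 - <<'E'
from h import *
o=bot.get_obs(); im=bot.camera('wrist'); T=tool(o)
cv2.imwrite('pics/w2.png',cv2.cvtColor(im,cv2.COLOR_RGB2BGR))
print(o['time_s'],T.round(4))
E
```

```text
2.3 [[-9.741e-01  2.262e-01 -6.000e-04  4.686e-01]
 [ 2.262e-01  9.741e-01  1.000e-04  1.357e-01]
 [ 6.000e-04 -0.000e+00 -1.000e+00  1.365e-01]
 [ 0.000e+00  0.000e+00  0.000e+00  1.000e+00]]
```

View pics/w2.png

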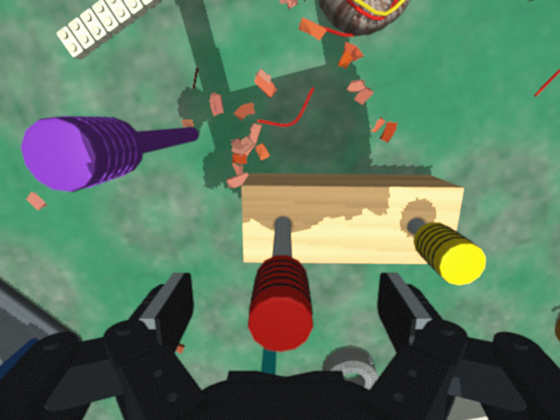

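```bash
python3 - <<'E'
from h import *
o=bot.get_obs();T=tool(o);W=T@bot.calibration('wrist')['mount']
cv2.imwrite('pics/w2c.png',cv2.resize(cv2.imread('pics/w2.png')[200:360,130:430],None,fx=2.6,fy=2.6))
for uv,z in [((280.5,316),.175),((284,220),.055)]:
    p=atz('wrist',uv,z,W);print(p,(T[:3,:3].T@(p-T[:3,3])).round(4))
E
```

```text
[0.4663 0.1338 0.175 ] [ 0.0025 -0.0024 -0.0377]
[0.4667 0.1347 0.055 ] [ 0.0025 -0.0014  0.0823]
```

View pics/w2c.png

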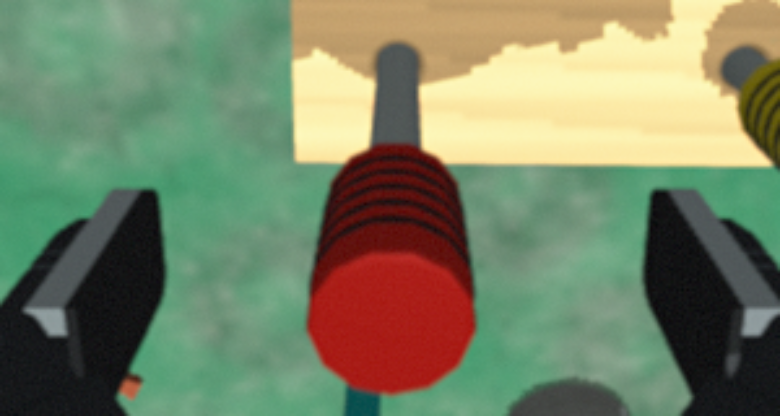

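arm_command --series "0 0 0 0 -0.004 0.004 0; 0 0 0 0 0 0 0.3; 0 0 0 0 0 0 0.5; 0 0 0 0 0 0 0.7; 0 0 0 0 0 0 0.9; 0 0 0 0 0 0 1; 0 0 0 0 0 0 1; 0 0 0 0 0 0 1; 0 0 0 0 0 0 1" --force 60

```text
time_s: 3.25
ee_pos: [0.4688, 0.1328, 0.1346]
tcp_rot: [0.0, 0.115, 0.993, 0.0]
force: [-0.9, 0.7, 3.5]
opening: 0.0249
```

```bash
python3 - <<'E'
from h import *
o=bot.get_obs(); im=bot.camera('wrist'); T=tool(o)
cv2.imwrite('pics/w3.png',cv2.cvtColor(im,cv2.COLOR_RGB2BGR))
print(o['time_s'],T.round(4),o['opening'],o['force'],o['moment'])
E
```

```text
3.25 [[-9.737e-01  2.278e-01  6.000e-04  4.688e-01]
 [ 2.278e-01  9.737e-01  1.000e-04  1.328e-01]
 [-6.000e-04  2.000e-04 -1.000e+00  1.346e-01]
 [ 0.000e+00  0.000e+00  0.000e+00  1.000e+00]] 0.024908638338599087 [-0.91187136  0.69007363  3.48483433] [ 0.05232787  0.08940029 -0.02077514]
```

View pics/w3.png

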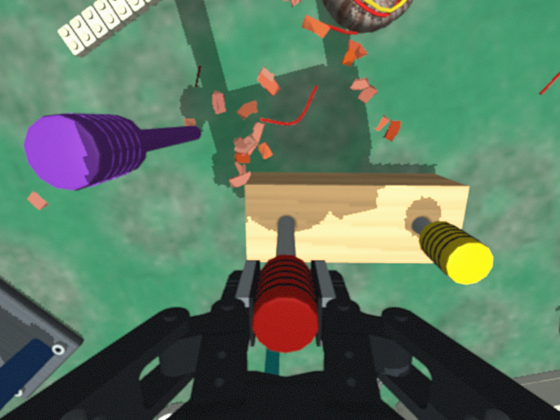

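arm_command --series "0 0 0 0 0 -0.02 1; 0 0 0 0 0 -0.04 1; 0 0 0 0 0 -0.05 1; 0 0 0 0 0 -0.06 1; 0 0 0 0 0 -0.06 1; 0 0 0 0 0 -0.06 1; 0 0 0 0 0 -0.05 1; 0 0 0 0 0 0 1;0 0 0 0 0 0 1" --force 80

```text
time_s: 4.2
ee_pos: [0.4683, 0.1327, 0.304]
tcp_rot: [-0.0, 0.115, 0.993, -0.0]
force: [0.4, -0.1, -2.0]
opening: 0.0245
```

```bash
python3 - <<'E'
from h import *
o=bot.get_obs(); im=bot.camera('wrist'); T=tool(o);s=bot.camera('scene')
cv2.imwrite('pics/w4.png',cv2.cvtColor(im,cv2.COLOR_RGB2BGR))
cv2.imwrite('pics/s4.png',cv2.cvtColor(s,cv2.COLOR_RGB2BGR))
print(o['time_s'],T.round(4),o['opening'],o['force'],o['moment'])
W=T@bot.calibration('wrist')['mount']
print(proj('wrist',[.5275,-.1815,.13],W))
E
```

```text
4.2 [[-9.737e-01  2.278e-01 -1.000e-04  4.683e-01]
 [ 2.278e-01  9.737e-01 -1.000e-04  1.327e-01]
 [ 0.000e+00 -1.000e-04 -1.000e+00  3.040e-01]
 [ 0.000e+00  0.000e+00  0.000e+00  1.000e+00]] 0.02447234564476568 [ 0.36881433 -0.05282408 -2.01322942] [-0.01218829 -0.01916967 -0.00400968]
[ 29.9 305. ]
```

View pics/w4.png

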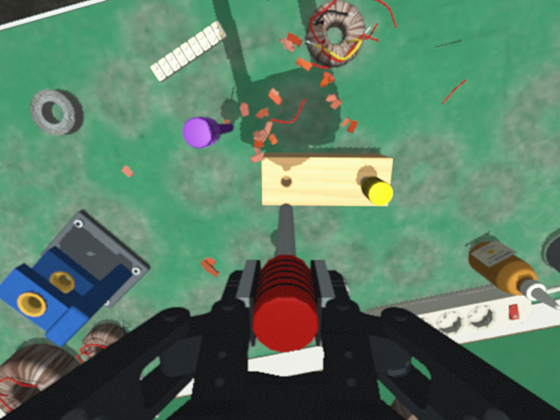

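View pics/s4.png

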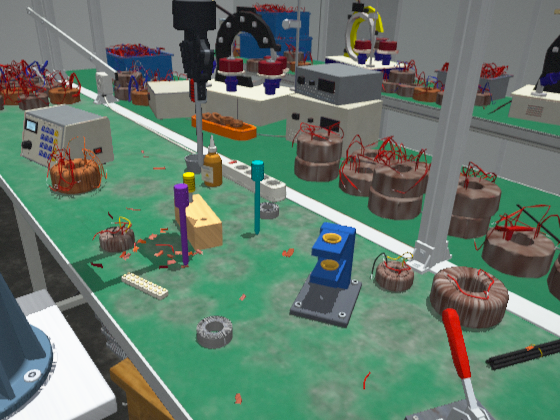

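arm_command --series "0 0 0 -0.015 -0.034 0 1; 0 0 0 -0.034 -0.077 0 1; 0 0 0 -0.034 -0.077 0 1; 0 0 0 -0.034 -0.077 0 1; 0 0 0 -0.034 -0.077 0 1; 0 0 0 -0.034 -0.077 0 1; 0 0 0 -0.034 -0.077 0 1; 0 0 0 -0.028 -0.063 0 1; 0 0 0 -0.011 -0.026 0 1;0 0 0 0 0 0 1"

```text
time_s: 5.3
ee_pos: [0.5269, -0.1826, 0.3023]
tcp_rot: [-0.002, 0.116, 0.993, 0.001]
force: [-0.5, 0.7, -0.8]
opening: 0.0243
```

arm_command --series "0 0 0 0 0 0 1;0 0 0 0 0 0 1;0 0 0 0 0 0 1"

```text
time_s: 5.6
ee_pos: [0.5275, -0.18, 0.3044]
tcp_rot: [0.0, 0.114, 0.994, 0.0]
force: [0.1, 1.6, -0.4]
opening: 0.0245
```

```bash
python3 - <<'E'
from h import *
o=bot.get_obs(); im=bot.camera('wrist'); T=tool(o);s=bot.camera('scene')
w=cv2.cvtColor(im,cv2.COLOR_RGB2BGR);s=cv2.cvtColor(s,cv2.COLOR_RGB2BGR)
cv2.imwrite('pics/w5.png',w);cv2.imwrite('pics/s5.png',s);np.save('T5.npy',T)
cv2.imwrite('pics/w5c.png',cv2.resize(w[110:310,210:360],None,fx=3,fy=3,interpolation=2))
cv2.imwrite('pics/s5c.png',cv2.resize(s[120:320,260:400],None,fx=3,fy=3,interpolation=2))
print(o['time_s'],T.round(4),o['opening'],o['force'],o['moment'])
W=T@bot.calibration('wrist')['mount']
print(proj('wrist',[.5275,-.1815,.13],W),proj('wrist',(T@[0,0,.131,1])[:3],W),proj('scene',(T@[0,0,.131,1])[:3]))
E
```

```text
5.6 [[-9.741e-01  2.260e-01  1.000e-04  5.275e-01]
 [ 2.260e-01  9.741e-01  2.000e-04 -1.800e-01]
 [-1.000e-04  2.000e-04 -1.000e+00  3.044e-01]
 [ 0.000e+00  0.000e+00  0.000e+00  1.000e+00]] 0.024527836876395245 [ 0.07607801  1.57172494 -0.4449999 ] [-0.05096558 -0.04687792 -0.04886229]
[284.2 195. ] [285.8 205.9] [333.2 213.1]
```

View pics/w5c.png

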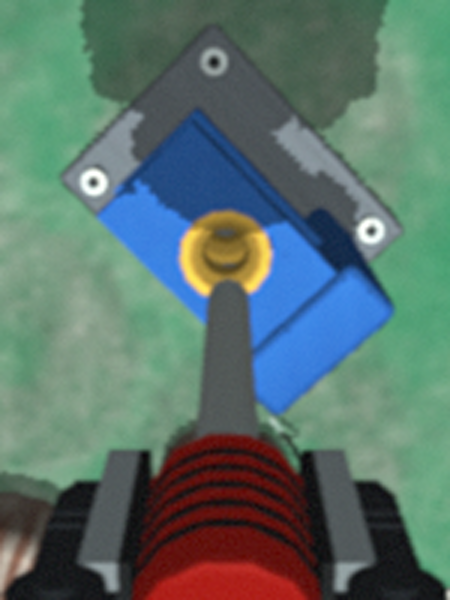

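View pics/s5c.png

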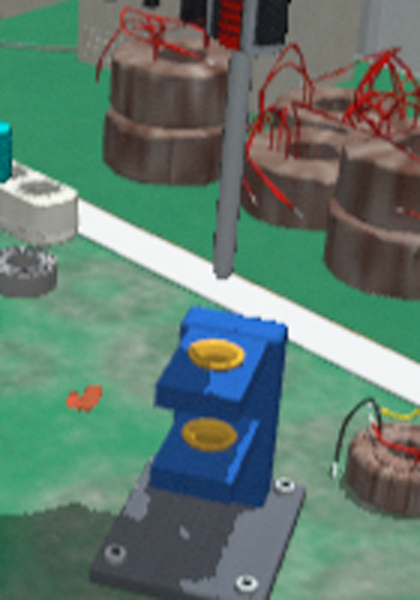

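```bash
python3 - <<'E'
from h import *
T=np.load('T5.npy');W=T@bot.calibration('wrist')['mount']
print('handle bottom pred',proj('scene',(T@[0,0,.001,1])[:3]),proj('scene',(T@[0,0,.131,1])[:3]))
b=atz('wrist',(285.3,195),.13,W);print('bore',b,(T[:3,:3].T@(b-T[:3,3])).round(4))
t=atz('wrist',(286.7,205),T[2,3]-.131,W);print('tip',t,(T[:3,:3].T@(t-T[:3,3])).round(4))
bs=atz('scene',(332,238.2),.13);ts=atz('scene',(334.3,211.3),T[2,3]-.131);print('scene',bs,ts,(T[:3,:3].T@(bs-ts)).round(4))
bs=atz('scene',(329.7,264.7),.078);print('scene lower',bs)
E
```

```text
handle bottom pred [340.  135.1] [333.2 213.1]
bore [ 0.5278 -0.1804  0.13  ] [-0.0004 -0.0004  0.1744]
tip [ 0.5269 -0.179   0.1734] [0.0008 0.0008 0.131 ]
scene [ 0.5249 -0.1844  0.13  ] [ 0.5339 -0.1761  0.1734] [ 0.0069 -0.0101  0.0434]
scene lower [ 0.5259 -0.1836  0.078 ]
```

View pics/s5.png

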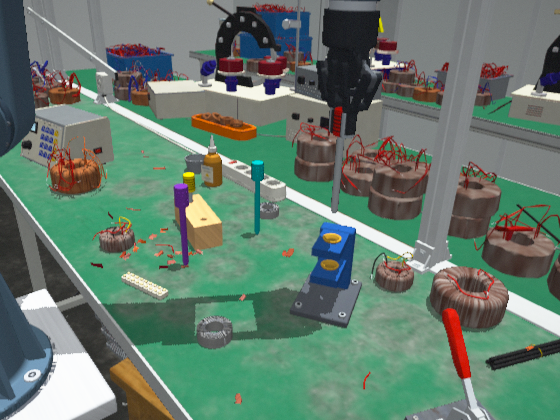

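```bash
python3 - <<'E'
from h import *
print(proj('scene',[.5278,-.1804,.13]),'obs 332,238.2'); print(proj('scene',[.5278,-.1804,.078]),'obs 329.7,264.7')
print(proj('scene',[.5272,-.1798,.1734]),'obs 334.3,211.3', proj('scene',[.5269,-.179,.1754]))
print(proj('scene',[.469,.1335,.175]),'obs 201.2,165.5')
s=cv2.imread('pics/s5.png')
cv2.imwrite('pics/s5d.png',cv2.resize(s[195:275,300:370],None,fx=8,fy=8,interpolation=0)[:600])
E
```

```text
[331.5 236.8] obs 332,238.2
[329.2 263.6] obs 329.7,264.7
[333.  213.2] obs 334.3,211.3 [332.6 211.9]
[200.5 164.6] obs 201.2,165.5
```

View pics/s5d.png

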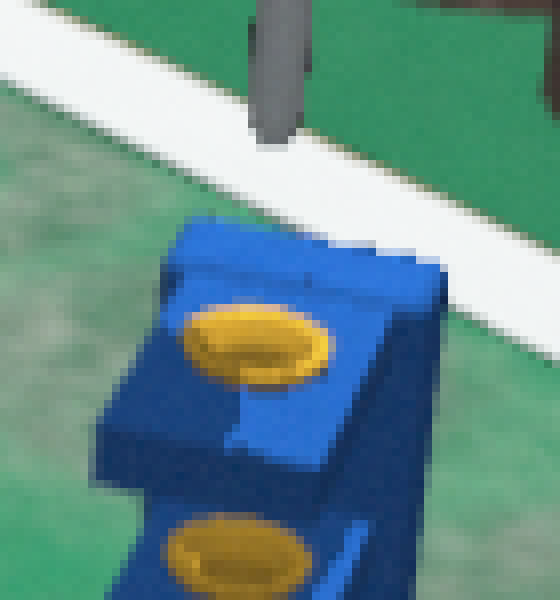

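arm_command --series "0 0 0 -0.001 -0.002 0.02 1; 0 0 0 0 0 0.03 1; 0 0 0 0 0 0.02 1; 0 0 0 0 0 0 1; 0 0 0 0 0 0 1; 0 0 0 0 0 0 1"

```text
time_s: 6.3
ee_pos: [0.528, -0.1827, 0.2697]
tcp_rot: [0.0, 0.115, 0.993, -0.0]
force: [0.0, -0.1, -1.4]
opening: 0.0243
```

```bash
cat > look.py <<'E'
import sys
from h import *
k=sys.argv[1]
o=bot.get_obs(); im=bot.camera('wrist'); T=tool(o);s=bot.camera('scene')
w=cv2.cvtColor(im,cv2.COLOR_RGB2BGR);s=cv2.cvtColor(s,cv2.COLOR_RGB2BGR)
cv2.imwrite(f'pics/w{k}.png',w);cv2.imwrite(f'pics/s{k}.png',s);np.save(f'T{k}.npy',T)
a=cv2.resize(w[150:270,235:335],None,fx=4,fy=4,interpolation=2);b=cv2.resize(s[190:310,290:380],None,fx=4,fy=4,interpolation=2)
cv2.imwrite(f'pics/c{k}.png',np.hstack([a,b]))
print(o['time_s'],T.round(4),o['opening'],o['force'].round(2),o['moment'].round(3))
W=T@bot.calibration('wrist')['mount']
print(proj('wrist',[.5278,-.1804,.13],W),proj('wrist',(T@[0,0,.1296,1])[:3],W),proj('scene',(T@[0,0,.1296,1])[:3]))
E
python3 look.py 6
```

```text
6.3 [[-9.737e-01  2.279e-01  6.000e-04  5.280e-01]
 [ 2.279e-01  9.737e-01 -4.000e-04 -1.827e-01]
 [-7.000e-04 -2.000e-04 -1.000e+00  2.697e-01]
 [ 0.000e+00  0.000e+00  0.000e+00  1.000e+00]] 0.024291542725135076 [ 0.02 -0.06 -1.45] [0.018 0.055 0.004]
[288.2 202.5] [285.8 206.3] [333.1 231.9]
```

View pics/c6.png

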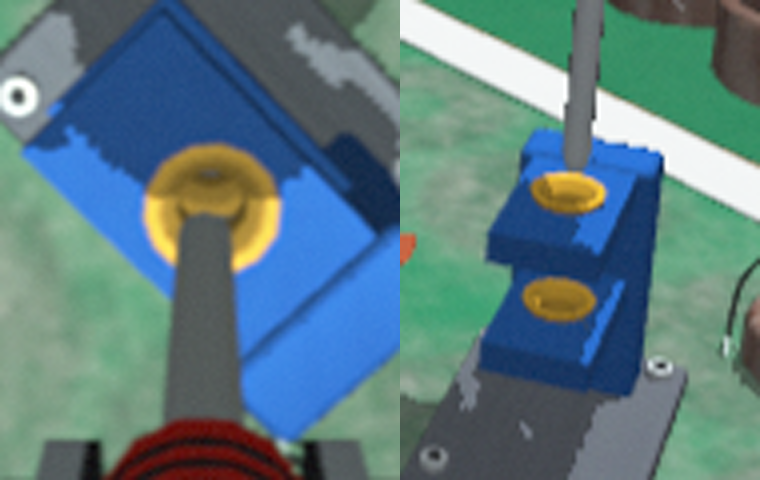

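```bash
python3 - <<'E'
from h import *
T=np.load('T6.npy');W=T@bot.calibration('wrist')['mount']
b=atz('wrist',(288,201.75),.13,W)
for v in (206,207,208):
  t=atz('wrist',(286.5,v),.1401,W);print(b,t,(T[:3,:3].T@(b-t)).round(4))
# joint fit of tip pos from wrist+scene (bias corrected)
print(tri([ray('wrist',(286.5,207),W),ray('scene',(333.6,229.7))]),tri([ray('wrist',(288,201.75),W),ray('scene',(331.4,237))]))
E
```

```text
[ 0.5271 -0.1804  0.13  ] [ 0.528  -0.1821  0.1401] [0.0013 0.0015 0.0101]
[ 0.5271 -0.1804  0.13  ] [ 0.5289 -0.1823  0.1401] [0.0022 0.0014 0.0101]
[ 0.5271 -0.1804  0.13  ] [ 0.5298 -0.1825  0.1401] [0.0031 0.0014 0.0101]
[ 0.5283 -0.1825  0.1438] [ 0.5272 -0.1805  0.1298]
```

arm_command --series "0 0 0 0.003 0.0035 0 1; 0 0 0 0 0 0.01 1; 0 0 0 0 0 0.01 1; 0 0 0 0 0 0.01 1; 0 0 0 0 0 0.01 1; 0 0 0 0 0 0 1; 0 0 0 0 0 0 1"

```text
time_s: 7.1
ee_pos: [0.5266, -0.1804, 0.249]
tcp_rot: [-0.0, 0.115, 0.993, 0.0]
force: [0.6, 0.3, -0.6]
opening: 0.0243
```

```bash
python3 look.py 7
```

```text
7.1 [[-9.737e-01  2.278e-01 -4.000e-04  5.266e-01]
 [ 2.278e-01  9.737e-01  3.000e-04 -1.804e-01]
 [ 5.000e-04  2.000e-04 -1.000e+00  2.490e-01]
 [ 0.000e+00  0.000e+00  0.000e+00  1.000e+00]] 0.0242985634680672 [ 0.61  0.26 -0.58] [-0.013  0.014  0.034]
[286.1 210.9] [285.8 206.3] [330.5 242.5]
```

View pics/c7.png

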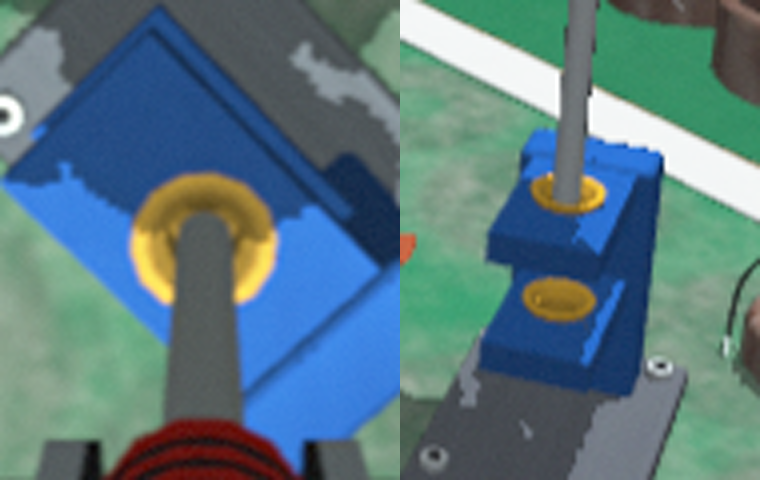

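```bash
python3 - <<'E'
from h import *
T=np.load('T7.npy');W=T@bot.calibration('wrist')['mount']
b=atz('wrist',(204/4+235,241/4+150),.13,W);print(b,(T[:3,:3].T@(b-T[:3,3])).round(4))
print(proj('wrist',(T@[0,0,.119,1])[:3],W))
E
```

```text
[ 0.5272 -0.1804  0.13  ] [-6.00e-04  1.00e-04  1.19e-01]
[285.8 209.6]
```

arm_command --series "0 0 0 0 0 0.01 1; 0 0 0 0 0 0.01 1; 0 0 0 0 0 0.01 1; 0 0 0 0 0 0.01 1; 0 0 0 0 0 0.01 1; 0 0 0 0 0 0.01 1; 0 0 0 0 0 0 1; 0 0 0 0 0 0 1"

```text
time_s: 8.0
ee_pos: [0.5267, -0.1804, 0.2192]
tcp_rot: [-0.0, 0.115, 0.993, 0.0]
force: [-0.2, -0.1, -0.1]
opening: 0.0243
```

```bash
python3 look.py 8
```

```text
8.0 [[-9.737e-01  2.278e-01 -2.000e-04  5.267e-01]
 [ 2.278e-01  9.737e-01  2.000e-04 -1.804e-01]
 [ 2.000e-04  1.000e-04 -1.000e+00  2.192e-01]
 [ 0.000e+00  0.000e+00  0.000e+00  1.000e+00]] 0.02430756502139111 [-0.22 -0.09 -0.06] [ 0.048 -0.011  0.018]
[286.3 221.6] [285.8 206.3] [329.2 257.9]
```

View pics/c8.png

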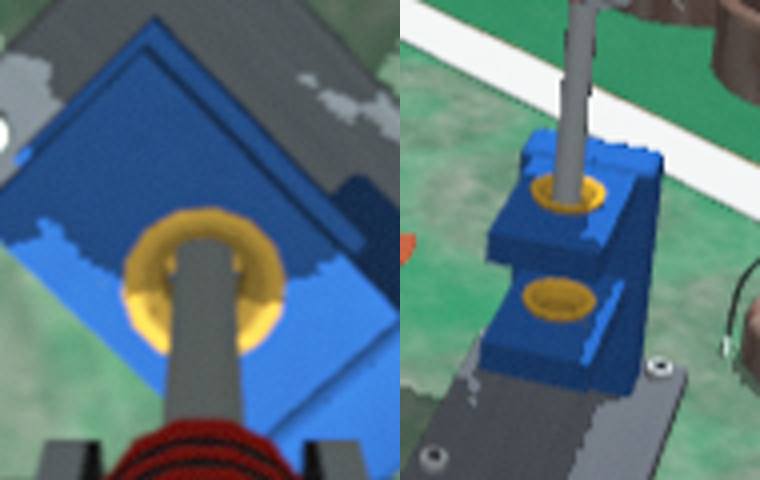

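arm_command --series "0 0 0 0 0 0.01 1; 0 0 0 0 0 0.01 1; 0 0 0 0 0 0.01 1; 0 0 0 0 0 0.01 1; 0 0 0 0 0 0.01 1; 0 0 0 0 0 0.01 1; 0 0 0 0 0 0 1; 0 0 0 0 0 0 1"

```text
time_s: 8.9
ee_pos: [0.5267, -0.1805, 0.1892]
tcp_rot: [-0.0, 0.115, 0.993, 0.0]
force: [-0.1, 0.4, -0.6]
opening: 0.0242
```

```bash
python3 look.py 9
```

```text
8.9 [[-9.737e-01  2.278e-01 -2.000e-04  5.267e-01]
 [ 2.278e-01  9.737e-01  1.000e-04 -1.805e-01]
 [ 2.000e-04  1.000e-04 -1.000e+00  1.892e-01]
 [ 0.000e+00  0.000e+00  0.000e+00  1.000e+00]] 0.02416933105531256 [-0.06  0.38 -0.63] [0.006 0.016 0.004]
[286.5 235.4] [285.8 206.3] [327.9 272.9]
```

View pics/c9.png

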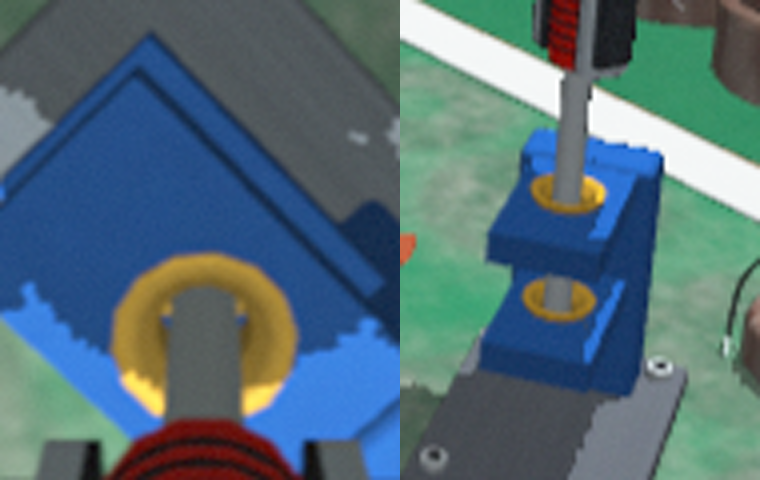

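arm_command --series "0 0 0 0 0 0.009 1; 0 0 0 0 0 0.009 1; 0 0 0 0 0 0.009 1; 0 0 0 0 0 0.009 1; 0 0 0 0 0 0.009 1; 0 0 0 0 0 0.009 1; 0 0 0 0 0 0 1; 0 0 0 0 0 0 1; 0 0 0 0 0 0 1"

```text
time_s: 9.9
ee_pos: [0.5269, -0.1806, 0.1625]
tcp_rot: [0.0, 0.115, 0.993, -0.0]
force: [-0.0, -0.3, -0.9]
opening: 0.0241
```

```bash
python3 look.py 10; python3 - <<'E'
from h import *
T=np.load('T10.npy')
print('pred handle bottom/top scene',proj('scene',(T@[0,0,-.0004,1])[:3]),proj('scene',(T@[0,0,-.0404,1])[:3]))
s=cv2.imread('pics/s10.png');cv2.imwrite('pics/s10d.png',cv2.resize(s[170:320,280:400],None,fx=4,fy=4,interpolation=2))
E
```

```text
9.9 [[-9.737e-01  2.278e-01  4.000e-04  5.269e-01]
 [ 2.278e-01  9.737e-01 -3.000e-04 -1.806e-01]
 [-5.000e-04 -2.000e-04 -1.000e+00  1.625e-01]
 [ 0.000e+00  0.000e+00  0.000e+00  1.000e+00]] 0.024149450496041985 [-0.01 -0.34 -0.89] [-0.022  0.002  0.026]
[286.8 250.8] [285.8 206.3] [327.  285.8]
pred handle bottom/top scene [332.7 219.2] [334.7 196.7]
```

View pics/s10d.png

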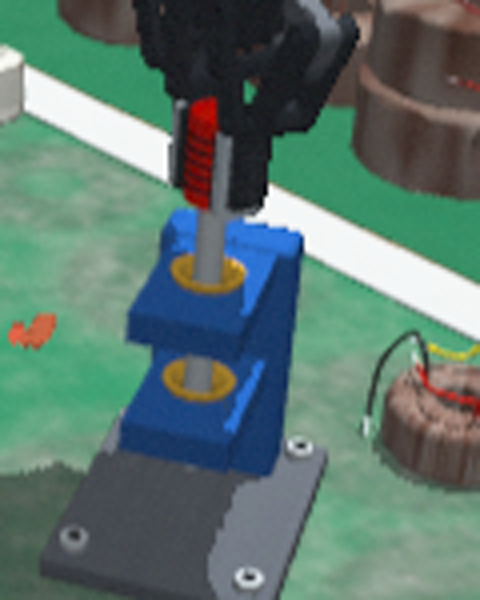

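View pics/w10.png

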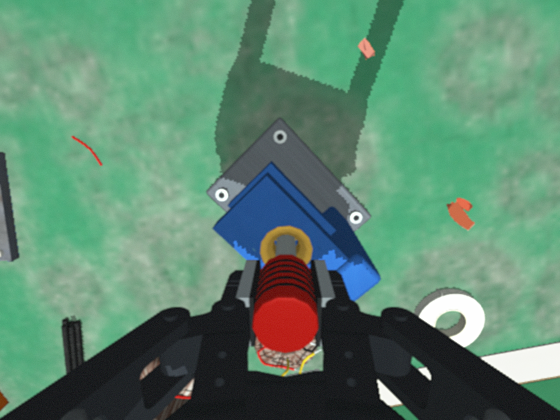

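The pin spans both bushings with no contact force. I estimate the tip at z ≈ 0.033–0.036, inside the allowed 0.016–0.052. I'll do one last stillness check and then hand in.

arm_command --series "0 0 0 0 0 0 1;0 0 0 0 0 0 1;0 0 0 0 0 0 1"

```text
time_s: 10.3
ee_pos: [0.5268, -0.1805, 0.1624]
tcp_rot: [0.0, 0.115, 0.993, -0.0]
force: [0.6, -0.4, -0.6]
opening: 0.0245
```

```bash
python3 - <<'E'
from workcell import bot
o=bot.get_obs();print(o['ee_pos'],abs(o['joint_vel']).max(),o['opening'],o['force'])
print(bot.finish_job())
E
```

```text
[ 0.52675784 -0.1804554   0.16238983] 0.0022697498090689452 0.02451793080635583 [ 0.56362692 -0.39256223 -0.64472797]
the job is handed in; nothing more can be done
None
```

I took the red-handled pin out of the rack and threaded it down through the upper and then the lower bushing. I handed the job in at about 10.3 s, still holding the handle; `finish_job` gives no verdict.

**Final checks:**
- **Alignment:** the pin sits centred in both mouths in the scene picture. The last numeric check, at the upper mouth, put the gripper within about 1 mm of the bore axis.
- **Grip and stillness:** the fingers are holding the handle, with the opening at 24.5 mm. The arm is still, and the wrist force is under 1 N.
- **Other objects:** the arm stayed clear of the short pin, tape, coil and core on the way. I did not re-measure their positions at the end.

**Unconfirmed:** the tip itself is hidden below the lower arm in the views I checked. Its height, z ≈ 0.033–0.036 m (allowed 0.016–0.052), comes from the grasp height. While the pin was above the bracket, the scene camera put the tip about 4 mm higher than the grasp height did. In the final picture the handle was at most 2 mm higher, and either figure is within the allowed range.

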